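Take the bore of a wringer bearing bush with a spring-jaw gauge and lock the reading

TASK

Measure the bore of the green bearing block with the bore gauge from the wooden stand: squeeze its two orange pads, lower it gently into the bush until its foot rests on the washer inside, and only then let go so that the jaws spring out against the bore. Press the red lock cap down until it clicks home, then lift the gauge out by its plain black sides, without squeezing the orange pads again, and put it back upright in its stand and let go, with the reading still locked. Feel your way: the bush sits a little off the middle of the block and the washer's depth is not known; never press on the bearing block harder than 30 N, with the gauge or the hand, and leave the other things where they are.

Things in the scene. Friction and masses are not known exactly. Their poses are not given: they have to be found in the camera images.
- gauge_grip (a point): Centre of the loose bore gauge's handle, on its axis between the orange pads, 106 mm above its flat foot; z up the axis. Gauge: 150 mm tall, 0.35 kg, starts upright in the stand. Black handle 74 to 136 mm above the foot, 24 mm along x, 26 mm along y; its plain sides face +y and -y. Orange pads stand out along +x and -x, 18 mm along y, 32 mm high, 40 mm over both when free, 26 mm squeezed.
- gauge_foot (a point): Centre of the gauge's flat foot, axes as gauge_grip. Above it the round steel head, 39 mm across (foot edge bevelled 3 mm), 41 mm long, tapering to a 22 mm neck. Two brass jaw tips stand out of the head along +x and -x, 25 mm above the foot.
- jaw (a joint): How far each jaw and its orange pad (one piece; both sides move equally) is pushed in, m: 0 free (51 mm over the tips), 0.007 squeezed to the stop (37 mm, within the head's outline). Springs push out, 1.5 N a side free, 3.3 N at the stop. In the bush it springs out to about 0.0043, the 42 mm bore.
- lock_top (a point): Middle of the flat top of the red lock cap, 22 mm across, on top of the gauge, 44 mm above gauge_grip when up, 39 mm when locked.
- lock (a joint): How far the lock cap is pressed down, m: 0 up (jaws free), about 0.005 locked. It resists with up to about 6 N, snaps over at 0.0025 and stays down by itself; locked, it clamps the jaws by friction, and squeezing the pads would slip them.
- bearing_mouth (a point): Centre of the top of the fixed green bearing block, level with the bush's mouth, 82 mm above the table; z up. The brass bush (flange 82 mm) sits up to 3 mm off this point along x and y, not measured: see or feel it. Its upright bore is 42 mm wide, with a 45 degree funnel 5 mm deep, 52 mm wide at the top. The gauge's foot rests on a steel washer in it, 35 to 59 mm below this level, not measured.
- bearing: The fixed green bearing block; origin under its centre, on the table. Foot 96 mm along x, 164 mm along y, 14 mm high with bolt heads to 24 mm; body 96 x 96 mm, 76 mm high.
- stand_floor (a point): Centre of the socket's floor in the fixed round wooden stand (92 mm across, 22 mm high), 6 mm above the table; z up. The socket is 43 mm wide and 16 mm deep, with a 4 mm funnel. The gauge's foot stands on this point, gauge_grip 106 mm above it.
- tape: Roll of masking tape, 100 mm across, 25 mm high, loose bystander; origin under its centre.
- small_brush: Purple nail brush, 30 x 86 x 55 mm, loose bystander; origin under its centre.
- blue_funnel: Blue funnel standing on its mouth, 72 mm across, 85 mm high, loose bystander; origin under its centre.
- nozzle_cap: White bottle cap with a nozzle, 48 mm across, 68 mm high, loose bystander; origin under its centre.
There are look-alikes about, which are no part of the job. There is more than one size of the part that bears gauge_grip; the job needs the middle-sized.

How it is judged:
By the outcome, as a careful person would: the job done as asked, in the order asked, and still so for the second after the job is handed in, with the robot touching nothing.
It also fails if it takes over 72 s, if anything falls off the work surface, if the arm or the gripper's body presses on something with over 40 N, if the wrist force passes 120 N, or if a joint passes its speed limit or range.

ROBOT

A 6-joint arm with a two-finger parallel gripper is mounted at the origin on a cart in front of the work surface, level with it; the furniture and walls round the work are solid. World frame = base frame: x ahead of the robot, y to its left, z up, the work surface at z = 0. Lengths are in mm, angles in degrees, forces in N, time in s.
With the tool pointing down it reaches from about 350 to 850 mm from the base axis. Payload 8.1 kg.
Tool frame: the origin (TCP) lies midway between the tips of the shut fingers; the grasp point (between the pads) lies 19 mm behind it (r.pinch_z is the distance from the TCP to the grasp point, in mm); z points along the fingers, y is the line along which they close (so a half turn about z gives the same grasp; the last joint's range is limited). The gripper opens to 85 mm and grips with 20 to 120 N. Pads are 22 mm wide; open, the fingers measure 114 mm over their backs; the gripper's body (76 mm by 85 mm) begins 54 mm behind the grasp point. The pads swing forward as they close: fully open they stand 13 mm farther back than shut.
Start: joints at [68.044, 7.471, 85.268, -0, 87.261, -4.893], TCP at [176.029, 573.602, 231.292] pointing down, gripper open.
Joint ranges: [-169.43, 169.43], [-51.17, 129.36], [1.28, 143.12], [-76.62, 256.62], [0, 156.53], [-152.29, 152.29]. Speed limits (degrees/s): [136.94, 136.94, 159.86, 180, 180, 180].

INTERFACE

Orientations are given as [roll, pitch, yaw] about the fixed x, y, z axes, in that order (R = Rz(yaw) Ry(pitch) Rx(roll)).
In Python, from bench import sensors, optics, job, r gives the robot as it stands.
- The arm moves only by the tool play_rows, never from a script. Its argument "motion" is a list that holds one entry, the list of rows, each a list of 6 numbers: the shift along the tool's x, y, z in cm, then the turn, a rotation vector about the tool's x, y, z in degrees. In form: [[[x, y, z, ax, ay, az], ...]]. A call has 1 to 5 rows; each row is the pose to reach, as a shift and turn from the pose commanded when the call began, along the tool's axes at that moment; what a row does not reach only later rows make up. A row lasts 1/10 s, in which the tool goes at most 50 mm and 8.59 degrees, less where a joint would pass 70% of its speed; a pose out of reach is approached as far as the arm can. A call with a gripper value outside its range is refused whole. "jaw" is the opening, from 0 (shut) to 1 (fully open), set as the call begins (left out, the last holds). The fingers move at their own pace and stop on an object; "squeeze" is the grip in N (left out, the last holds). Time passes only in rows, so rows that repeat a pose let the fingers close. It gives the time, the measured TCP pose, the force, the opening and the grip force at its end, in the units of the state.
- sensors.sense(): the state, without advancing time (a new reading comes with each control period).
- optics.snapshot(name): name is "side" or "top"; returns a dict with "pixels" (420x560x3 uint8, red, green, blue), "mtx" (3x3 intrinsics, pixels), "k1" (the pictures are not rectified: a ray, as slopes to the right and down, at radius r is drawn at 1 + k1 r^2 times it, then the intrinsics apply), "R" (3x3) and "t" (3): a world point X has camera coordinates R X + t. Camera axes: x right, y down, z forward; pixel columns grow to the right and rows downward; lengths in mm; the calibration is good to about 2 mm. A picture is of the moment at which its call begins. There is no depth.
- job.hand_in(): hands the job in; it is judged then, once.
The state is a dict: "time": time; "joint_pos": joint angles; "qd": joint speeds; "joint_efforts": joint torques, N m; "tool_pos": TCP position; "tcp_rot": TCP orientation; "ft_force": force on the tool from outside, world axes, zero at the start; "wrist_torque": the same for the moment, N m; "finger_gap": finger opening in mm; "grip_force": force on a finger pad.
Only numpy, scipy, OpenCV 4.12 (cv2) and the standard library are available. Lean on these libraries where they do the work, as an engineer would, in place of code of your own. Each camera call takes 0.05 s, during which the arm holds its last target. There are 200 camera calls.

## Working session

There is one attempt and no reset: what is moved stays moved. The work goes in short steps, Python scripts to look and compute and a tool call to move; the robot and the scene stay as the last step left them, time stands still between calls to the robot, and variables do not carry over. Pictures are saved under pics/ and viewed, at most 10 in all, crops included, and the job is handed in when it is done.

Besides the shell and the picture viewer there is one more tool, called after "Emit:" by a JSON object that holds its "fn" and its "kwargs". play_rows: Moves the arm, as the interface text tells. Its arguments: {"type":"object","properties":{"motion":{"type":"array","items":{"type":"array","items":{"type":"array","items":{"type":"number"}}}},"jaw":{"type":"number"},"squeeze":{"type":"number"}},"required":["motion"]}

```bash
mkdir -p pics; ls; python3 - <<'E'
from bench import sensors, optics, job, r
import cv2,pickle
print(sensors.sense(), r.pinch_z)
for n in("side","top"):
    s=optics.snapshot(n); pickle.dump(s,open(f"pics/{n}0.pkl","wb"))
    cv2.imwrite(f"pics/{n}0.png",s["pixels"][:,:,::-1])
    print(n,s["mtx"],s["k1"],s["R"],s["t"])
E
```

```text
pics
{'time': 0.0, 'joint_pos': array([ 6.80452116e+01,  7.51713964e+00,  8.53308496e+01, -2.03358208e-03,
        8.72608274e+01, -4.89269319e+00]), 'qd': array([-0.10433688,  0.02902683, -0.09947765, -0.05538438, -0.01067167,
        0.04036305]), 'joint_efforts': array([ 4.15105296e-04, -5.69375253e+01, -5.00582600e+01, -1.64774301e-04,
        1.37943242e-02,  2.52898792e-05]), 'tool_pos': array([175.82168377, 573.07416969, 230.20820149]), 'tcp_rot': array([-1.79891407e+02, -7.25727365e-03,  1.62937997e+02]), 'ft_force': array([-0.35274308, -0.41759376, -0.31260279]), 'wrist_torque': array([-0.01214917,  0.02684448, -0.01507049]), 'grip_force': 0.0, 'finger_gap': 85.62594696648279} 18.700000000000003
side [[539.16876181   0.         283.81001193]
 [  0.         539.16876181 207.14921076]
 [  0.           0.           1.        ]] -0.20074366103908478 [[ 0.96758766 -0.25201736  0.01616724]
 [-0.15342922 -0.63750651 -0.75501319]
 [ 0.20058315  0.72806092 -0.65551026]] [-549.54767951  181.93390191 1290.56449598]
top [[530.52194893   0.         283.10509827]
 [  0.         530.52194893 209.15451582]
 [  0.           0.           1.        ]] 0.06818983888986495 [[ 0.0105469  -0.99994042  0.00281453]
 [-0.99066181 -0.01083159 -0.13591123]
 [ 0.13593361 -0.0013548  -0.99071702]] [  16.60960663  556.49984409 1352.37636483]
```

View pics/top0.png

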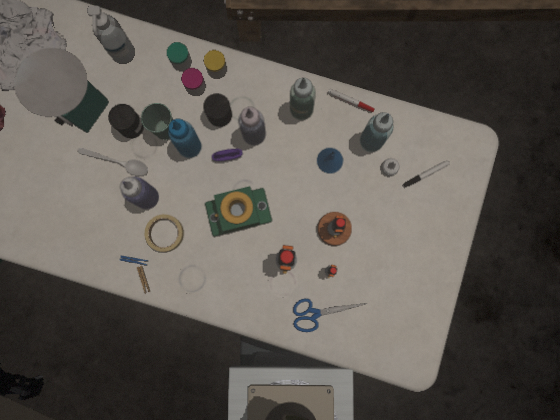

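View pics/side0.png

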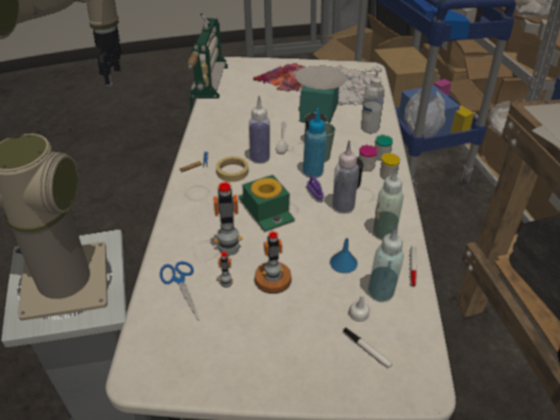

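Gauges that could be mistaken for the target: the large one (top 286,258 / side 226,215), the one in the wooden stand (top 338,228 / side 273,260) and the small one (top 332,271 / side 225,268). The middle-sized one in the stand fits the description. I'll check it in a close crop.

```bash
cat > h.py <<'E'
import numpy as np,cv2,pickle
from scipy.optimize import least_squares
def load(n): return pickle.load(open(f"pics/{n}.pkl","rb"))
def proj(s,X):
    X=np.atleast_2d(X)@s["R"].T+s["t"]; p=X[:,:2]/X[:,2:]
    p=p*(1+s["k1"]*(p**2).sum(1,keepdims=True)); return p@s["mtx"][:2,:2].T+s["mtx"][:2,2]
def atz(s,uv,z):
    return least_squares(lambda q:(proj(s,[q[0],q[1],z])-uv).ravel(),[500,0]).x
def tri(a,ua,b,ub):
    f=least_squares(lambda q:np.r_[(proj(a,q)-ua).ravel(),(proj(b,q)-ub).ravel()],[500,0,50.]); return f.x,f.fun
def crop(s,c,w,h,k): 
    x,y=int(c[0]-w//2),int(c[1]-h//2); return cv2.resize(s["pixels"][y:y+h,x:x+w,::-1],None,fx=k,fy=k,interpolation=cv2.INTER_CUBIC)
E
python3 - <<'E'
from h import *
a,b=load("top0"),load("side0")
im=np.vstack([np.hstack([crop(a,(336,228),50,40,7),crop(b,(273,258),50,40,7)]),np.hstack([crop(a,(238,209),50,40,7),crop(b,(268,195),50,40,7)])])
print(im.shape);cv2.imwrite("pics/c.png",im)
E
```

```text
(560, 700, 3)
```

View pics/c.png

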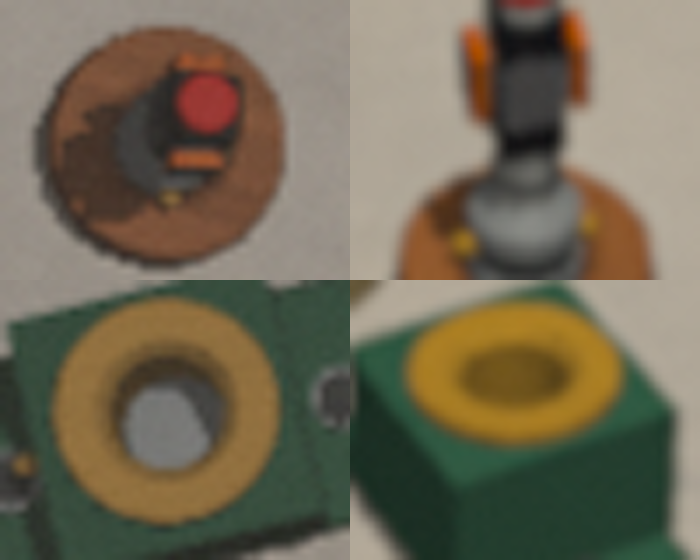

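The top-left crop shows the middle gauge in the wooden stand: red cap at about (207,104) in the crop, orange pads above and below it, so gauge x is close to world x. The bottom crops show the brass flange and bore, with the washer visible inside. Next I'll measure these by colour.

```bash
python3 - <<'E'
from h import *
a,b=load("top0"),load("side0")
def mask(s,c,rad,f):
    p=s["pixels"].astype(int); hsv=cv2.cvtColor(s["pixels"],cv2.COLOR_RGB2HSV).astype(int)
    m=f(hsv[...,0],hsv[...,1],hsv[...,2]); yy,xx=np.mgrid[:420,:560]; return m&(np.hypot(xx-c[0],yy-c[1])<rad)
cen=lambda m:np.array([np.nonzero(m)[1].mean(),np.nonzero(m)[0].mean()])
red=lambda h,s,v:((h<5)|(h>172))&(s>150)&(v>90)
yel=lambda h,s,v:(h>14)&(h<26)&(s>110)&(v>70)
org=lambda h,s,v:(h>=6)&(h<=14)&(s>185)&(v>110)
# cap
ca,cb=cen(mask(a,(340,224),12,red)),cen(mask(b,(273,240),14,red)); print("cap",ca,cb,"at z156",atz(a,ca,156),atz(b,cb,154),tri(a,ca,b,cb))
# flange hull ellipse center -> fit circle r41 z82
def circ(s,m,z,rr):
    k=max(cv2.findContours(m.astype(np.uint8),0,1)[0],key=cv2.contourArea); k=cv2.convexHull(k)
    P=np.array([atz(s,q.ravel(),z) for q in k])
    f=least_squares(lambda q:np.hypot(*(P-q[:2]).T)-q[2],[*P.mean(0),rr],loss="soft_l1"); return f.x,np.abs(f.fun).max()
print("flange top",circ(a,mask(a,(237,208),24,yel),82,41)); print("flange side",circ(b,mask(b,(266,191),26,yel),82,41))
br=lambda h,s,v:(h>3)&(h<15)&(s>90)&(v>60)
print("stand top",circ(a,mask(a,(335,229),22,br),22,46)); 
print("stand side",circ(b,mask(b,(273,276),24,br),22,46))
for s,c in((a,(338,228)),(b,(273,246))):
    n,l,st,ce=cv2.connectedComponentsWithStats(mask(s,c,16,org).astype(np.uint8)); print(st[1:,4],ce[1:])
g=lambda h,s,v:(h>60)&(h<90)&(s>80)
E
```

```text
cap [340.26315789 222.0877193 ] [272.55555556 234.8       ] at z156 [ 510.42856744 -114.00618077] [ 508.95526279 -116.63246726] (array([ 510.17149687, -114.37226737,  151.76271546]), array([-0.04036344,  0.30614419,  0.28540477, -0.04904599]))
flange top (array([553.83986411, 141.54139646,  40.51145895]), np.float64(0.5418127532029828))
flange side (array([553.22559054, 137.38160196,  42.22699485]), np.float64(1.9096630617053876))
stand top (array([ 509.43592909, -112.70917163,   43.57593941]), np.float64(0.7152991638223796))
stand side (array([ 507.70691099, -124.35253521,   47.26823519]), np.float64(3.935167150599888))
[] []
[13 17] [[279.69230769 244.92307692]
 [265.94117647 247.11764706]]
```

```bash
python3 - <<'E'
from h import *
a,b=load("top0"),load("side0")
for s,u,v,z in((b,(279.7,244.9),(265.9,247.1),112),(a,(339.6,216.9),(339.1,230.9),128)):
    P,Q=atz(s,u,z),atz(s,v,z); d=P-Q; print(P,Q,(P+Q)/2,np.hypot(*d),np.degrees(np.arctan2(d[1],d[0])))
# block edge orientation: green mask min area rect in top view (body top)
tips=[(273-25+(463-350)/7,238+242/7),(273-25+(588-350)/7,238+222/7)]
P,Q=[atz(b,t,31) for t in tips]; d=Q-P; print(P,Q,(P+Q)/2,np.hypot(*d),np.degrees(np.arctan2(d[1],d[0])))
E
```

```text
[ 527.43594798 -110.77473211] [ 494.87973789 -110.2322481 ] [ 511.15784294 -110.50349011] 32.56072947566978 -0.9546310145761449
[ 526.34469739 -115.52238307] [ 491.99817745 -114.15855863] [ 509.17143742 -114.84047085] 34.37358651153846 -2.273894264344585
[ 489.03743832 -114.40975506] [ 532.84084872 -115.56275773] [ 510.93914352 -114.98625639] 43.81858255969596 -1.5078035128198541
```

```bash
cat > go.py <<'E'
# usage: go.py x y z yaw : shift (cm) and turn (deg) in current tool axes, plus state
import sys,numpy as np
from scipy.spatial.transform import Rotation as Ro
from bench import sensors
s=sensors.sense(); R=Ro.from_euler("xyz",s["tcp_rot"],degrees=True)
print("t",s["time"],"pos",s["tool_pos"].round(1),"rot",s["tcp_rot"].round(1),"F",s["ft_force"].round(1),"gap",round(s["finger_gap"],1),"grip",round(s["grip_force"],1))
if len(sys.argv)>4:
    x,y,z,w=map(float,sys.argv[1:5])
    T=Ro.from_euler("xyz",[180,0,w],degrees=True)
    print("shift",(R.inv().apply(np.array([x,y,z])-s["tool_pos"])/10).round(2),"turn",(R.inv()*T).as_rotvec(degrees=True).round(1))
E
python3 go.py 510 -114 240 88.5
```

```text
t 0.1 pos [175.8 573.1 230.3] rot [-179.9   -0.   162.9] F [-0.1  0.1 -0.4] gap 85.6 grip 0.0
shift [-52.11 -55.88  -0.88] turn [-0.1  0.1 74.4]
```

Emit:
{"fn": "play_rows", "kwargs": {"motion": [[[-52,-56,-1,0,0,74.4],[-52,-56,-1,0,0,74.4],[-52,-56,-1,0,0,74.4],[-52,-56,-1,0,0,74.4],[-52,-56,-1,0,0,74.4]]], "jaw": 1, "squeeze": 30}}

```text
time: 0.6
tool_pos: [285.1, 346.7, 234.1]
tcp_rot: [-180.0, 0.0, 119.6]
ft_force: [0.5, 0.8, 0.4]
finger_gap: 85.2
grip_force: 0.0
```

```bash
python3 go.py 510 -114 240 88.5
```

```text
t 0.6 pos [285.1 346.7 234.1] rot [-180.     0.   119.6] F [0.5 0.8 0.4] gap 85.2 grip 0.0
shift [-51.16  -3.24  -0.58] turn [-0.   0.  31.1]
```

Emit:
{"fn": "play_rows", "kwargs": {"motion": [[[-50.6,-3.2,-0.6,0,0,31],[-50.6,-3.2,-0.6,0,0,31],[-50.6,-3.2,-0.6,0,0,31],[-50.6,-3.2,-0.6,0,0,31],[-50.6,-3.2,-0.6,0,0,31]]]}}

```text
time: 1.1
tool_pos: [396.1, 122.6, 237.4]
tcp_rot: [180.0, -0.0, 88.8]
ft_force: [0.6, 0.7, -0.1]
finger_gap: 85.7
grip_force: 0.0
```

```bash
python3 go.py 510 -114 240 88.5
```

```text
t 1.1 pos [396.1 122.6 237.4] rot [180.   -0.   88.8] F [ 0.6  0.7 -0.1] gap 85.7 grip 0.0
shift [-23.41  11.89  -0.26] turn [ 0.  -0.   0.3]
```

Emit:
{"fn": "play_rows", "kwargs": {"motion": [[[-23.4,11.9,-0.2,0,0,0.3],[-23.4,11.9,-0.2,0,0,0.3],[-23.4,11.9,-0.2,0,0,0.3],[-23.4,11.9,-0.2,0,0,0.3],[-23.4,11.9,-0.2,0,0,0.3]]]}}

```text
time: 1.6
tool_pos: [505.4, -102.4, 239.1]
tcp_rot: [-180.0, -0.0, 88.6]
ft_force: [0.4, 1.0, 0.2]
finger_gap: 85.4
grip_force: 0.0
```

Emit:
{"fn": "play_rows", "kwargs": {"motion": [[[0,0,0,0,0,0],[0,0,0,0,0,0],[0,0,0,0,0,0]]]}}

```text
time: 1.9
tool_pos: [504.7, -99.6, 239.0]
tcp_rot: [-179.9, -0.0, 88.7]
ft_force: [-1.0, 0.2, 0.6]
finger_gap: 85.9
grip_force: 0.0
```

```bash
python3 go.py 510 -114 90 88.5; python3 - <<'E'
from bench import optics
from h import *
b=optics.snapshot("side"); a=optics.snapshot("top")
cv2.imwrite("pics/d.png",np.hstack([crop(b,(273,240),60,90,6),crop(a,(338,228),60,90,6)]))
E
```

```text
t 1.9 pos [504.7 -99.6 239. ] rot [-179.9   -0.    88.7] F [-1.   0.2  0.6] gap 85.9 grip 0.0
shift [-1.44  0.58 14.9 ] turn [-0.1 -0.   0.2]
```

View pics/d.png

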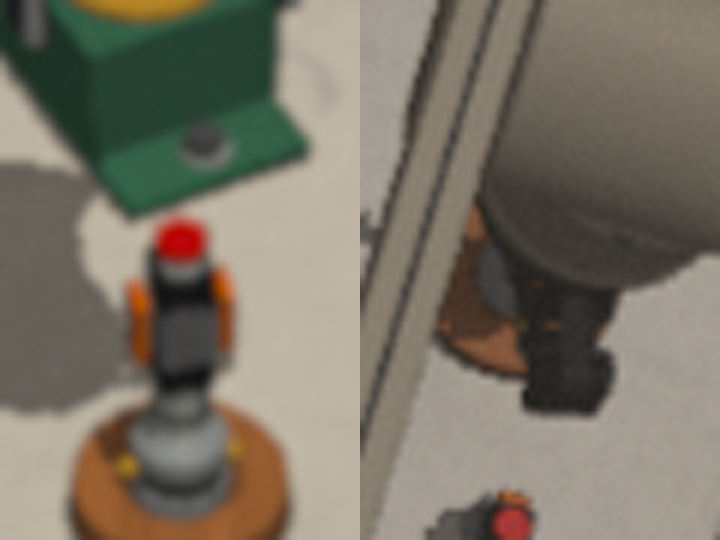

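Emit:
{"fn": "play_rows", "kwargs": {"motion": [[[-1.4,0.6,0,0,0,0.2],[-1.4,0.6,2,0,0,0.2],[-1.4,0.6,5,0,0,0.2],[-1.4,0.6,8,0,0,0.2],[-1.4,0.6,10,0,0,0.2]]]}}

```text
time: 2.5
tool_pos: [510.1, -114.2, 137.4]
tcp_rot: [-179.9, -0.0, 88.5]
ft_force: [-0.3, 0.2, -0.4]
finger_gap: 85.5
grip_force: 0.0
```

Emit:
{"fn": "play_rows", "kwargs": {"motion": [[[0,0,2,0,0,0],[0,0,4,0,0,0],[0,0,4.8,0,0,0],[0,0,4.8,0,0,0],[0,0,4.8,0,0,0]]]}}

```text
time: 3.0
tool_pos: [511.4, -114.6, 92.4]
tcp_rot: [179.9, 0.0, 88.5]
ft_force: [-0.2, -0.0, -0.3]
finger_gap: 85.4
grip_force: 0.0
```

```bash
python3 go.py 510 -114 90 88.5
```

```text
t 3.0 pos [ 511.4 -114.6   92.4] rot [179.9   0.   88.5] F [-0.2 -0.  -0.3] gap 85.4 grip 0.0
shift [ 0.05 -0.14  0.24] turn [ 0.1  0.  -0. ]
```

Emit:
{"fn": "play_rows", "kwargs": {"motion": [[[0,-0.1,0.2,0,0,0],[0,-0.1,0.2,0,0,0],[0,-0.1,0.2,0,0,0],[0,-0.1,0.2,0,0,0]]], "jaw": 0.5}}

```text
time: 3.4
tool_pos: [510.0, -114.5, 89.8]
tcp_rot: [180.0, 0.0, 88.5]
ft_force: [-0.3, -0.2, 0.0]
finger_gap: 43.0
grip_force: 0.0
```

Emit:
{"fn": "play_rows", "kwargs": {"motion": [[[0,0,0,0,0,0],[0,0,0,0,0,0],[0,0,0,0,0,0],[0,0,0,0,0,0],[0,0,0,0,0,0]]], "jaw": 0, "squeeze": 35}}

```text
time: 3.9
tool_pos: [510.1, -114.6, 90.2]
tcp_rot: [180.0, 0.0, 88.5]
ft_force: [-2.0, 0.5, 6.4]
finger_gap: 23.9
grip_force: 36.0
```

```bash
python3 go.py 510 -114 90 88.5; python3 - <<'E'
from bench import optics
from h import *
b=optics.snapshot("side")
cv2.imwrite("pics/e.png",crop(b,(273,250),70,70,8))
E
```

```text
t 3.9 pos [ 510.1 -114.6   90.2] rot [180.    0.   88.5] F [-2.   0.5  6.4] gap 23.9 grip 36.0
shift [ 0.06 -0.01  0.02] turn [ 0.  0. -0.]
```

View pics/e.png

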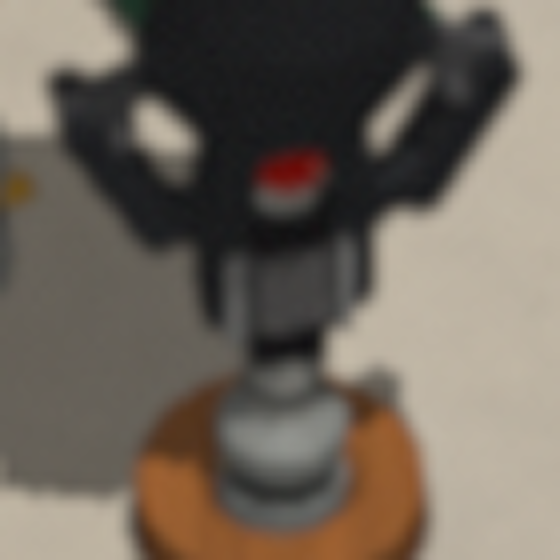

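The pads are squeezed: the jaw tips are back inside the head and the fingers sit on both orange pads. Now I'll lift.

Emit:
{"fn": "play_rows", "kwargs": {"motion": [[[0,0,-1,0,0,0],[0,0,-3,0,0,0],[0,0,-6,0,0,0],[0,0,-9,0,0,0],[0,0,-11,0,0,0]]]}}

```text
time: 4.45
tool_pos: [510.2, -114.5, 201.9]
tcp_rot: [179.9, 0.0, 88.5]
ft_force: [0.9, -0.2, -4.1]
finger_gap: 23.8
grip_force: 35.0
```

```bash
python3 go.py 553.5 140 200 88.5
```

```text
t 4.45 pos [ 510.2 -114.5  201.9] rot [179.9   0.   88.5] F [ 0.9 -0.2 -4.1] gap 23.8 grip 35.0
shift [25.55  3.65  0.18] turn [ 0.1  0.  -0. ]
```

Emit:
{"fn": "play_rows", "kwargs": {"motion": [[[3,0.4,0,0,0,0],[7,1,0,0,0,0],[11,1.6,0,0,0,0],[15,2.1,0,0,0,0],[19,2.7,0,0,0,0]]]}}

```text
time: 4.95
tool_pos: [541.5, 76.4, 199.5]
tcp_rot: [-180.0, 0.0, 88.5]
ft_force: [0.9, -1.1, -3.1]
finger_gap: 23.9
grip_force: 34.8
```

Emit:
{"fn": "play_rows", "kwargs": {"motion": [[[3,0.4,0,0,0,0],[5,0.7,0,0,0,0],[6.4,0.9,0,0,0,0],[6.5,0.9,0,0,0,0],[6.5,0.9,0,0,0,0]]]}}

```text
time: 5.45
tool_pos: [552.4, 139.2, 199.2]
tcp_rot: [-180.0, 0.0, 88.5]
ft_force: [-0.1, -0.5, -3.3]
finger_gap: 23.6
grip_force: 34.8
```

```bash
python3 go.py 553.5 140 172 88.5;python3 - <<'E'
from bench import optics
from h import *
b=optics.snapshot("side")
P=proj(b,[553.5,140,118]).ravel(); print(P)
cv2.imwrite("pics/f.png",crop(b,P,80,70,8))
E
```

```text
t 5.45 pos [552.4 139.2 199.2] rot [-180.     0.    88.5] F [-0.1 -0.5 -3.3] gap 23.6 grip 34.8
shift [0.08 0.11 2.72] turn [-0.  0. -0.]
[265.92000483 176.4282739 ]
```

View pics/f.png

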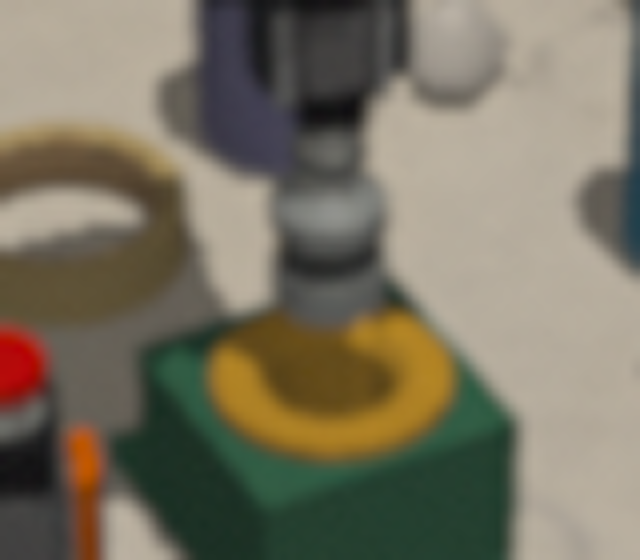

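Emit:
{"fn": "play_rows", "kwargs": {"motion": [[[0.13,0.11,0,0,0,0],[0.13,0.11,1.5,0,0,0],[0.13,0.11,2.8,0,0,0],[0.13,0.11,3.5,0,0,0],[0.13,0.11,3.5,0,0,0]]]}}

```text
time: 6.0
tool_pos: [552.2, 140.4, 161.7]
tcp_rot: [-179.8, 0.0, 88.4]
ft_force: [0.2, 0.4, -3.3]
finger_gap: 23.6
grip_force: 34.8
```

Emit:
{"fn": "play_rows", "kwargs": {"motion": [[[0,0,0.1,0,0,0],[0,0,0.2,0,0,0],[0,0,0.3,0,0,0],[0,0,0.4,0,0,0],[0,0,0.4,0,0,0]]]}}

```text
time: 6.5
tool_pos: [553.8, 140.9, 160.5]
tcp_rot: [180.0, -0.0, 88.5]
ft_force: [-0.2, -0.7, -3.3]
finger_gap: 23.3
grip_force: 34.8
```

Emit:
{"fn": "play_rows", "kwargs": {"motion": [[[0,0,0.1,0,0,0],[0,0,0.2,0,0,0],[0,0,0.3,0,0,0],[0,0,0.4,0,0,0],[0,0,0.5,0,0,0]]]}}

```text
time: 7.0
tool_pos: [553.7, 140.8, 155.3]
tcp_rot: [-180.0, 0.0, 88.5]
ft_force: [0.4, -0.2, -2.4]
finger_gap: 23.8
grip_force: 34.8
```

Emit:
{"fn": "play_rows", "kwargs": {"motion": [[[0,0,0.1,0,0,0],[0,0,0.2,0,0,0],[0,0,0.3,0,0,0],[0,0,0.5,0,0,0],[0,0,0.6,0,0,0]]]}}

```text
time: 7.5
tool_pos: [553.6, 140.8, 149.2]
tcp_rot: [-180.0, 0.0, 88.5]
ft_force: [-0.5, 0.6, -2.8]
finger_gap: 23.5
grip_force: 34.8
```

Emit:
{"fn": "play_rows", "kwargs": {"motion": [[[0,0,0.2,0,0,0],[0,0,0.4,0,0,0],[0,0,0.6,0,0,0],[0,0,0.8,0,0,0],[0,0,0.9,0,0,0]]]}}

```text
time: 8.0
tool_pos: [553.6, 140.8, 140.1]
tcp_rot: [-180.0, 0.0, 88.5]
ft_force: [0.0, -0.2, -3.6]
finger_gap: 23.7
grip_force: 34.8
```

Emit:
{"fn": "play_rows", "kwargs": {"motion": [[[0,0,0.2,0,0,0],[0,0,0.4,0,0,0],[0,0,0.5,0,0,0],[0,0,0.6,0,0,0],[0,0,0.6,0,0,0]]]}}

```text
time: 8.5
tool_pos: [553.7, 140.8, 134.3]
tcp_rot: [-180.0, 0.0, 88.5]
ft_force: [0.9, -0.4, -3.0]
finger_gap: 23.5
grip_force: 34.8
```

Emit:
{"fn": "play_rows", "kwargs": {"motion": [[[0,0,0.1,0,0,0],[0,0,0.15,0,0,0],[0,0,0.2,0,0,0],[0,0,0.25,0,0,0],[0,0,0.3,0,0,0]]]}}

```text
time: 9.0
tool_pos: [553.8, 140.8, 131.4]
tcp_rot: [180.0, -0.0, 88.5]
ft_force: [0.5, -0.9, -3.5]
finger_gap: 23.8
grip_force: 34.8
```

Emit:
{"fn": "play_rows", "kwargs": {"motion": [[[0,0,0.05,0,0,0],[0,0,0.1,0,0,0],[0,0,0.15,0,0,0],[0,0,0.2,0,0,0],[0,0,0.2,0,0,0]]]}}

```text
time: 9.5
tool_pos: [553.7, 140.8, 129.3]
tcp_rot: [-180.0, 0.0, 88.5]
ft_force: [-1.2, -0.8, -2.9]
finger_gap: 23.8
grip_force: 34.8
```

Emit:
{"fn": "play_rows", "kwargs": {"motion": [[[0,0,0.08,0,0,0],[0,0,0.16,0,0,0],[0,0,0.24,0,0,0],[0,0,0.32,0,0,0],[0,0,0.4,0,0,0]]]}}

```text
time: 10.0
tool_pos: [553.7, 140.8, 125.3]
tcp_rot: [-180.0, 0.0, 88.5]
ft_force: [-0.8, 0.4, -3.6]
finger_gap: 23.5
grip_force: 34.8
```

Emit:
{"fn": "play_rows", "kwargs": {"motion": [[[0,0,0.07,0,0,0],[0,0,0.14,0,0,0],[0,0,0.2,0,0,0]]]}}

```text
time: 10.3
tool_pos: [553.7, 140.8, 123.3]
tcp_rot: [-180.0, 0.0, 88.5]
ft_force: [-0.8, -0.1, -3.2]
finger_gap: 23.9
grip_force: 34.8
```

Emit:
{"fn": "play_rows", "kwargs": {"motion": [[[0,0,0.07,0,0,0],[0,0,0.14,0,0,0],[0,0,0.21,0,0,0],[0,0,0.28,0,0,0],[0,0,0.35,0,0,0]]]}}

```text
time: 10.8
tool_pos: [553.7, 140.8, 119.9]
tcp_rot: [180.0, -0.0, 88.5]
ft_force: [-0.2, -0.3, -3.3]
finger_gap: 23.9
grip_force: 34.8
```

Emit:
{"fn": "play_rows", "kwargs": {"motion": [[[0,0,0.07,0,0,0],[0,0,0.14,0,0,0],[0,0,0.2,0,0,0]]]}}

```text
time: 11.1
tool_pos: [553.7, 140.8, 117.8]
tcp_rot: [-180.0, -0.0, 88.5]
ft_force: [-0.3, 0.5, -2.8]
finger_gap: 23.4
grip_force: 34.8
```

Emit:
{"fn": "play_rows", "kwargs": {"motion": [[[0,0,0.06,0,0,0],[0,0,0.12,0,0,0],[0,0,0.18,0,0,0],[0,0,0.24,0,0,0],[0,0,0.3,0,0,0]]]}}

```text
time: 11.6
tool_pos: [553.7, 140.8, 114.9]
tcp_rot: [180.0, -0.0, 88.5]
ft_force: [0.4, 1.1, -3.2]
finger_gap: 23.8
grip_force: 34.8
```

Emit:
{"fn": "play_rows", "kwargs": {"motion": [[[0,0,0.06,0,0,0],[0,0,0.12,0,0,0],[0,0,0.18,0,0,0]]]}}

```text
time: 11.9
tool_pos: [553.7, 140.8, 113.1]
tcp_rot: [-180.0, 0.0, 88.5]
ft_force: [-0.5, -0.4, -2.0]
finger_gap: 24.0
grip_force: 34.8
```

Emit:
{"fn": "play_rows", "kwargs": {"motion": [[[0,0,0.05,0,0,0],[0,0,0.1,0,0,0],[0,0,0.1,0,0,0]]]}}

```text
time: 12.2
tool_pos: [553.8, 140.8, 112.3]
tcp_rot: [180.0, -0.0, 88.5]
ft_force: [0.7, -0.2, -1.5]
finger_gap: 23.7
grip_force: 35.1
```

Emit:
{"fn": "play_rows", "kwargs": {"motion": [[[0,0,0.05,0,0,0],[0,0,0.1,0,0,0],[0,0,0.1,0,0,0]]]}}

```text
time: 12.5
tool_pos: [554.0, 140.9, 112.2]
tcp_rot: [180.0, -0.0, 88.5]
ft_force: [-3.5, -1.0, 5.8]
finger_gap: 23.7
grip_force: 36.3
```

Emit:
{"fn": "play_rows", "kwargs": {"motion": [[[0,0,0,0,0,0],[0,0,0,0,0,0],[0,0,0,0,0,0],[0,0,0,0,0,0]]], "jaw": 0.65}}

```text
time: 12.9
tool_pos: [553.8, 140.8, 111.1]
tcp_rot: [180.0, -0.0, 88.5]
ft_force: [-0.3, 0.0, -0.4]
finger_gap: 55.9
grip_force: 0.0
```

```bash
python3 go.py 553.7 140.8 225 88.5;python3 - <<'E'
from bench import optics
from h import *
b=optics.snapshot("side")
cv2.imwrite("pics/g.png",crop(b,(266,180),80,70,8))
E
```

```text
t 12.9 pos [553.8 140.8 111.1] rot [180.   -0.   88.5] F [-0.3  0.  -0.4] gap 55.9 grip 0.0
shift [-0.000e+00 -1.000e-02 -1.139e+01] turn [ 0. -0. -0.]
```

View pics/g.png

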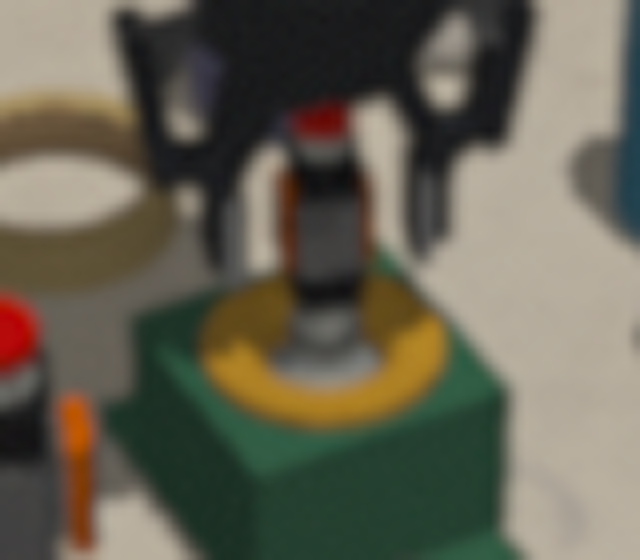

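Released: the gauge stands upright in the bush with its pads partly sprung out, and the red cap is free at (320,120). Next I'll rise, shut the fingers and press the cap.

Emit:
{"fn": "play_rows", "kwargs": {"motion": [[[0,0,-2,0,0,0],[0,0,-5,0,0,0],[0,0,-8,0,0,0],[0,0,-9,0,0,0],[0,0,-9,0,0,0]]]}}

```text
time: 13.45
tool_pos: [555.0, 141.0, 203.2]
tcp_rot: [179.8, -0.0, 88.5]
ft_force: [0.4, -0.1, -0.1]
finger_gap: 55.2
grip_force: 0.0
```

Emit:
{"fn": "play_rows", "kwargs": {"motion": [[[0,0,0,0,0,0],[0,0,0,0,0,0],[0,0,0,0,0,0],[0,0,0.5,0,0,0],[0,0,1,0,0,0]]], "jaw": 0}}

```text
time: 13.95
tool_pos: [553.5, 140.8, 190.2]
tcp_rot: [-180.0, 0.0, 88.5]
ft_force: [0.0, 0.2, -0.1]
finger_gap: -0.4
grip_force: 0.0
```

Emit:
{"fn": "play_rows", "kwargs": {"motion": [[[0,0,0.2,0,0,0],[0,0,0.4,0,0,0],[0,0,0.6,0,0,0],[0,0,0.6,0,0,0]]]}}

```text
time: 14.35
tool_pos: [553.6, 140.8, 184.9]
tcp_rot: [-180.0, 0.0, 88.5]
ft_force: [-0.3, 0.2, -0.7]
finger_gap: 0.1
grip_force: 0.0
```

Emit:
{"fn": "play_rows", "kwargs": {"motion": [[[0,0,0.2,0,0,0],[0,0,0.4,0,0,0],[0,0,0.55,0,0,0],[0,0,0.65,0,0,0],[0,0,0.75,0,0,0]]]}}

```text
time: 14.85
tool_pos: [554.1, 140.8, 178.0]
tcp_rot: [180.0, -0.0, 88.5]
ft_force: [0.2, 0.1, 5.4]
finger_gap: 0.1
grip_force: 2.7
```

Emit:
{"fn": "play_rows", "kwargs": {"motion": [[[0,0,0.05,0,0,0],[0,0,0.1,0,0,0],[0,0,0.15,0,0,0],[0,0,0.2,0,0,0],[0,0,0.25,0,0,0]]]}}

```text
time: 15.35
tool_pos: [553.8, 140.8, 175.2]
tcp_rot: [180.0, -0.0, 88.5]
ft_force: [0.4, 0.2, 0.8]
finger_gap: -0.0
grip_force: 0.1
```

Emit:
{"fn": "play_rows", "kwargs": {"motion": [[[0,0,0.05,0,0,0],[0,0,0.1,0,0,0],[0,0,0.15,0,0,0],[0,0,0.2,0,0,0],[0,0,0.25,0,0,0]]]}}

```text
time: 15.85
tool_pos: [554.0, 140.8, 172.9]
tcp_rot: [180.0, -0.0, 88.5]
ft_force: [-1.0, 0.3, 4.3]
finger_gap: 0.0
grip_force: 2.0
```

Emit:
{"fn": "play_rows", "kwargs": {"motion": [[[0,0,0.05,0,0,0],[0,0,0.1,0,0,0],[0,0,0.1,0,0,0]]]}}

```text
time: 16.15
tool_pos: [554.5, 140.9, 172.9]
tcp_rot: [179.9, -0.0, 88.5]
ft_force: [0.1, 0.3, 6.2]
finger_gap: -0.2
grip_force: 3.3
```

Emit:
{"fn": "play_rows", "kwargs": {"motion": [[[0,0,0.05,0,0,0],[0,0,0.1,0,0,0],[0,0,0.1,0,0,0],[0,0,0.1,0,0,0]]]}}

```text
time: 16.55
tool_pos: [555.0, 141.0, 172.8]
tcp_rot: [179.8, -0.0, 88.5]
ft_force: [-1.3, 0.9, 9.9]
finger_gap: 0.1
grip_force: 5.3
```

Emit:
{"fn": "play_rows", "kwargs": {"motion": [[[0,0,-1,0,0,0],[0,0,-3,0,0,0],[0,0,-5,0,0,0],[0,0,-5,0,0,40],[0,0,-5,0,0,40]]]}}

```text
time: 17.05
tool_pos: [554.2, 140.9, 221.8]
tcp_rot: [179.9, -0.0, 70.9]
ft_force: [0.3, 0.5, -0.3]
finger_gap: 0.0
grip_force: 0.0
```

```bash
python3 go.py 553.7 140.8 222 -1.5;python3 go.py 553.7 140.8 222 178.5
```

```text
t 17.05 pos [554.2 140.9 221.8] rot [179.9  -0.   70.9] F [ 0.3  0.5 -0.3] gap 0.0 grip 0.0
shift [-0.02 -0.04 -0.02] turn [ 0.  -0.1 72.4]
t 17.05 pos [554.2 140.9 221.8] rot [179.9  -0.   70.9] F [ 0.3  0.5 -0.3] gap 0.0 grip 0.0
shift [-0.02 -0.04 -0.02] turn [ 1.000e-01  0.000e+00 -1.076e+02]
```

Emit:
{"fn": "play_rows", "kwargs": {"motion": [[[0,0,0,0,0,72.4],[0,0,0,0,0,72.4],[0,0,0,0,0,72.4],[0,0,0,0,0,72.4],[0,0,0,0,0,72.4]]], "jaw": 1}}

```text
time: 17.55
tool_pos: [553.5, 140.8, 220.6]
tcp_rot: [-180.0, 0.0, 28.0]
ft_force: [0.2, -0.1, 0.5]
finger_gap: 72.2
grip_force: 0.0
```

```bash
python3 go.py 553.7 140.8 222 -1.5
```

```text
t 17.55 pos [553.5 140.8 220.6] rot [-180.    0.   28.] F [ 0.2 -0.1  0.5] gap 72.2 grip 0.0
shift [ 0.02  0.01 -0.14] turn [-0.   0.  29.5]
```

Emit:
{"fn": "play_rows", "kwargs": {"motion": [[[0,0,0,0,0,29.5],[0,0,0,0,0,29.5],[0,0,0,0,0,29.5],[0,0,0,0,0,29.5],[0,0,0,0,0,29.5]]]}}

```text
time: 18.05
tool_pos: [553.6, 140.8, 220.6]
tcp_rot: [180.0, 0.0, -1.2]
ft_force: [0.4, -0.1, 0.8]
finger_gap: 85.8
grip_force: 0.0
```

```bash
python3 go.py 553.7 140.8 114 -1.5
```

```text
t 18.05 pos [553.6 140.8 220.6] rot [180.    0.   -1.2] F [ 0.4 -0.1  0.8] gap 85.8 grip 0.0
shift [ 0.02 -0.   10.66] turn [0.  0.  0.3]
```

Emit:
{"fn": "play_rows", "kwargs": {"motion": [[[0,0,2,0,0,0.3],[0,0,5,0,0,0.3],[0,0,8,0,0,0.3],[0,0,10,0,0,0.3],[0,0,10.7,0,0,0.3]]]}}

```text
time: 18.55
tool_pos: [551.7, 140.5, 110.7]
tcp_rot: [179.9, 0.3, -1.4]
ft_force: [0.1, -0.1, 1.0]
finger_gap: 85.4
grip_force: 0.0
```

Emit:
{"fn": "play_rows", "kwargs": {"motion": [[[0,0,0,0,0,0],[0,0,0,0,0,0],[0,0,0,0,0,0],[0,0,0,0,0,0]]], "jaw": 0.36, "squeeze": 20}}

```text
time: 18.95
tool_pos: [554.7, 141.0, 115.2]
tcp_rot: [-180.0, -0.1, -1.5]
ft_force: [-0.5, -1.0, -0.2]
finger_gap: 31.4
grip_force: 0.0
```

```bash
python3 go.py 553.7 140.8 113 -1.5;python3 - <<'E'
from bench import optics
from h import *
b=optics.snapshot("side")
cv2.imwrite("pics/i.png",crop(b,(266,175),80,70,8))
E
```

```text
t 18.95 pos [554.7 141.  115.2] rot [-1.8e+02 -1.0e-01 -1.5e+00] F [-0.5 -1.  -0.2] gap 31.4 grip 0.0
shift [-0.1   0.02  0.22] turn [-0.  -0.1  0. ]
```

View pics/i.png

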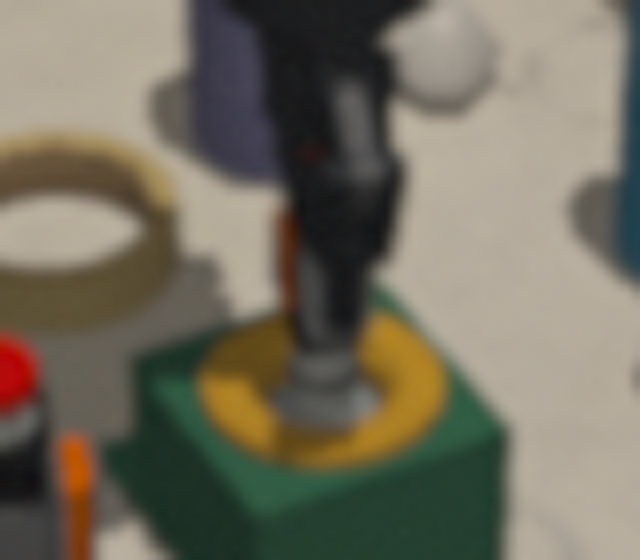

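Fingers straddle the plain sides; no contact at a 31 mm opening, orange pad untouched. Closing gently.

Emit:
{"fn": "play_rows", "kwargs": {"motion": [[[0,0,0.1,0,0,0],[0,0,0.1,0,0,0],[0,0,0.1,0,0,0]]], "jaw": 0.31}}

```text
time: 19.3
tool_pos: [553.8, 140.9, 112.7]
tcp_rot: [-180.0, -0.0, -1.5]
ft_force: [-0.1, 0.2, -0.6]
finger_gap: 26.5
grip_force: 0.3
```

Emit:
{"fn": "play_rows", "kwargs": {"motion": [[[0,0,0,0,0,0],[0,0,0,0,0,0],[0,0,0,0,0,0],[0,0,0,0,0,0]]], "jaw": 0, "squeeze": 20}}

```text
time: 19.7
tool_pos: [553.8, 141.0, 112.8]
tcp_rot: [-180.0, -0.0, -1.5]
ft_force: [0.1, 1.7, 2.6]
finger_gap: 25.9
grip_force: 23.6
```

Emit:
{"fn": "play_rows", "kwargs": {"motion": [[[0,0,0,0,0,0],[0,0,-0.1,0,0,0],[0,0,-0.25,0,0,0],[0,0,-0.4,0,0,0],[0,0,-0.5,0,0,0]]], "squeeze": 32}}

```text
time: 20.2
tool_pos: [553.4, 140.5, 117.1]
tcp_rot: [180.0, 0.1, -1.5]
ft_force: [2.9, 0.2, -7.3]
finger_gap: 25.7
grip_force: 31.8
```

Emit:
{"fn": "play_rows", "kwargs": {"motion": [[[0,0,-0.5,0,0,0],[0,0,-1.2,0,0,0],[0,0,-2,0,0,0],[0,0,-3,0,0,0],[0,0,-4,0,0,0]]]}}

```text
time: 20.7
tool_pos: [553.9, 140.9, 159.3]
tcp_rot: [-180.0, -0.0, -1.5]
ft_force: [-0.1, -0.4, -2.9]
finger_gap: 25.8
grip_force: 32.4
```

Emit:
{"fn": "play_rows", "kwargs": {"motion": [[[0,0,-1.5,0,0,0],[0,0,-3,0,0,0],[0,0,-4.2,0,0,0],[0,0,-4.6,0,0,0],[0,0,-4.6,0,0,0]]]}}

```text
time: 21.2
tool_pos: [554.3, 140.9, 204.8]
tcp_rot: [-180.0, -0.1, -1.5]
ft_force: [0.1, -0.7, -2.9]
finger_gap: 25.7
grip_force: 32.5
```

```bash
python3 go.py 510 -114.4 205 -1.5
```

```text
t 21.2 pos [554.3 140.9 204.8] rot [-1.8e+02 -1.0e-01 -1.5e+00] F [ 0.1 -0.7 -2.9] gap 25.7 grip 32.5
shift [-3.76 25.64 -0.04] turn [-0.  -0.1  0. ]
```

Emit:
{"fn": "play_rows", "kwargs": {"motion": [[[-0.4,2.5,0,0,0,0],[-0.9,6,0,0,0,0],[-1.5,10,0,0,0,0],[-2.1,14,0,0,0,0],[-2.6,18,0,0,0,0]]]}}

```text
time: 21.7
tool_pos: [521.9, -39.7, 202.6]
tcp_rot: [-180.0, 0.1, -1.5]
ft_force: [0.5, -0.6, -3.1]
finger_gap: 25.8
grip_force: 32.7
```

Emit:
{"fn": "play_rows", "kwargs": {"motion": [[[-0.5,3.5,0,0,0,0],[-0.9,6,0,0,0,0],[-1.1,7.4,0,0,0,0],[-1.1,7.6,0,0,0,0],[-1.1,7.6,0,0,0,0]]]}}

```text
time: 22.2
tool_pos: [510.0, -113.7, 203.2]
tcp_rot: [-180.0, 0.0, -1.5]
ft_force: [-0.1, -0.4, -2.8]
finger_gap: 25.8
grip_force: 32.9
```

```bash
python3 go.py 510 -114.4 118 -1.5
```

```text
t 22.2 pos [ 510.  -113.7  203.2] rot [-180.     0.    -1.5] F [-0.1 -0.4 -2.8] gap 25.8 grip 32.9
shift [0.01 0.08 8.52] turn [-0.  0. -0.]
```

Emit:
{"fn": "play_rows", "kwargs": {"motion": [[[0,0.05,2,0,0,0],[0,0.05,4.5,0,0,0],[0,0.05,7,0,0,0],[0,0.05,8.5,0,0,0],[0,0.05,8.5,0,0,0]]]}}

```text
time: 22.7
tool_pos: [508.3, -113.0, 115.9]
tcp_rot: [-179.9, 0.3, -1.4]
ft_force: [-0.2, -0.0, -3.1]
finger_gap: 25.7
grip_force: 32.8
```

Emit:
{"fn": "play_rows", "kwargs": {"motion": [[[0,0,0.3,0,0,0],[0,0,0.6,0,0,0],[0,0,0.8,0,0,0],[0,0,1,0,0,0],[0,0,1.2,0,0,0]]]}}

```text
time: 23.2
tool_pos: [510.4, -114.8, 107.0]
tcp_rot: [180.0, -0.0, -1.5]
ft_force: [-0.5, -0.1, -2.9]
finger_gap: 25.6
grip_force: 32.9
```

Emit:
{"fn": "play_rows", "kwargs": {"motion": [[[0,0,0.15,0,0,0],[0,0,0.3,0,0,0],[0,0,0.45,0,0,0],[0,0,0.6,0,0,0],[0,0,0.7,0,0,0]]]}}

```text
time: 23.7
tool_pos: [510.0, -114.6, 99.5]
tcp_rot: [-180.0, 0.0, -1.5]
ft_force: [-0.1, -1.2, -3.2]
finger_gap: 26.0
grip_force: 32.9
```

Emit:
{"fn": "play_rows", "kwargs": {"motion": [[[0,0,0.15,0,0,0],[0,0,0.3,0,0,0],[0,0,0.45,0,0,0],[0,0,0.6,0,0,0],[0,0,0.75,0,0,0]]]}}

```text
time: 24.2
tool_pos: [510.1, -114.6, 92.0]
tcp_rot: [-180.0, 0.0, -1.5]
ft_force: [-1.1, 0.6, -3.1]
finger_gap: 25.5
grip_force: 32.9
```

Emit:
{"fn": "play_rows", "kwargs": {"motion": [[[0,0,0.05,0,0,0],[0,0,0.1,0,0,0],[0,0,0.15,0,0,0],[0,0,0.15,0,0,0]]]}}

```text
time: 24.6
tool_pos: [510.2, -114.6, 90.8]
tcp_rot: [180.0, -0.0, -1.5]
ft_force: [-0.1, -0.3, -1.7]
finger_gap: 25.5
grip_force: 33.1
```

Emit:
{"fn": "play_rows", "kwargs": {"motion": [[[0,0,0.05,0,0,0],[0,0,0.08,0,0,0],[0,0,0.08,0,0,0]]]}}

```text
time: 24.9
tool_pos: [510.4, -114.7, 90.7]
tcp_rot: [180.0, -0.0, -1.5]
ft_force: [-2.7, 1.0, 6.1]
finger_gap: 25.6
grip_force: 34.0
```

Emit:
{"fn": "play_rows", "kwargs": {"motion": [[[0,0,0,0,0,0],[0,0,0,0,0,0],[0,0,0,0,0,0],[0,0,0,0,0,0],[0,0,0,0,0,0]]], "jaw": 0.8}}

```text
time: 25.4
tool_pos: [510.1, -114.6, 89.8]
tcp_rot: [180.0, 0.0, -1.5]
ft_force: [-0.3, 0.2, 1.3]
finger_gap: 68.2
grip_force: 0.0
```

Emit:
{"fn": "play_rows", "kwargs": {"motion": [[[0,0,-2,0,0,0],[0,0,-5,0,0,0],[0,0,-9,0,0,0],[0,0,-13,0,0,0],[0,0,-16,0,0,0]]]}}

```text
time: 25.9
tool_pos: [510.6, -114.8, 252.8]
tcp_rot: [180.0, -0.1, -1.5]
ft_force: [0.7, 0.0, -0.6]
finger_gap: 68.4
grip_force: 0.0
```

Emit:
{"fn": "play_rows", "kwargs": {"motion": [[[0,5,0,0,0,0],[0,9,0,0,0,0],[0,13,0,0,0,0],[0,15,0,0,0,0],[0,15,0,0,0,0]]]}}

```text
time: 26.4
tool_pos: [505.5, -267.3, 249.4]
tcp_rot: [180.0, 0.0, -1.7]
ft_force: [-0.7, 0.2, -0.9]
finger_gap: 68.3
grip_force: 0.0
```

```bash
python3 go.py; python3 - <<'E'
from bench import optics
from h import *
b=optics.snapshot("side"); a=optics.snapshot("top")
cv2.imwrite("pics/j.png",np.vstack([np.hstack([crop(b,(273,255),50,60,7),crop(a,(338,228),50,60,7)])]))
b0,a0=load("side0"),load("top0")
cv2.imwrite("pics/k.png",np.hstack([b["pixels"][100:340,140:460,::-1],a["pixels"][130:370,120:480,::-1]]))
E
```

```text
t 26.4 pos [ 505.5 -267.3  249.4] rot [180.    0.   -1.7] F [-0.7  0.2 -0.9] gap 68.3 grip 0.0
```

View pics/j.png

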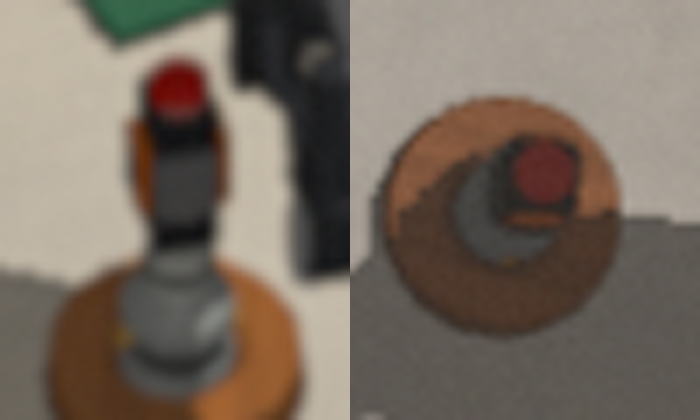

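The gauge stands upright in its stand. The cap at (178,90) is down on the handle, the jaw tips stick out only slightly, and the hand is clear.

```bash
python3 -c "
from bench import job
print(job.hand_in())"
```

```text
the job is handed in; nothing more can be done
None
```

The job is handed in: I let the gauge spring out in the bush with its foot on the washer and locked the reading. I then lifted it out by its black sides and stood it back in its stand; the highest force I read on the bearing block was about 10 N, and the arm took 26 s.

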